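# Set out a blue glaze line blend on the sample board

## Robot

A 6-joint arm with a two-finger parallel gripper is mounted at the origin on the work surface. World frame = base frame: x ahead of the robot, y to its left, z up, the work surface at z = 0. Lengths are in mm, angles in rad, forces in N, time in s.
With the tool pointing down it reaches from about 275 to 1000 mm from the base axis. Payload 8.4 kg.
Tool frame: the origin (TCP) lies between the finger pads; the fingertips stand 22 mm ahead of it and the grasp point (between the pads) lies 3 mm ahead of it (r.nose_length is the z of the fingertips in the tool frame, in mm); z points along the fingers, y is the line along which they close (so a half turn about z gives the same grasp; the last joint's range is limited). The gripper opens to 85 mm and grips with 20 to 120 N. Pads are 22 mm wide; open, the fingers measure 114 mm over their backs; the gripper's body (76 mm by 85 mm) begins 54 mm behind the grasp point. The pads swing forward as they close: fully open they stand 13 mm farther back than shut.
Start: joints at [1.262, 0.353, 1.633, -0, 1.155, -0.002], TCP at [188.755, 595.819, 253.281] pointing down, gripper open.
Joint ranges: [-2.63, 2.63], [-0.92, 2.1], [0.06, 2.66], [-1.3, 4.44], [0, 2.69], [-3.02, 3.02]. Speed limits (rad/s): [2.22, 2.22, 2.79, 3.14, 3.14, 3.14].

## Interface

Orientations are given as [roll, pitch, yaw] about the fixed x, y, z axes, in that order (R = Rz(yaw) Ry(pitch) Rx(roll)).
In Python, from rig import r, cams gives the robot as it stands.
- The arm moves only by the shell command python3 -m handwheel 'ROWS' [FORCE]. ROWS is a JSON list of rows, 1 to 5 of them, each an object with the fields wx, wy, wz (a rotation vector in fractions of the full range, 1 being pi rad), x, y, z (the shift in fractions of the full range, 1 being 250 mm), finger_gap (the opening from 0.0 (shut) to 1.0 (fully open)); a field left out counts as zero (the opening has to be given); each row shifts and turns the commanded pose from where the row before left it, along the tool's axes as they then stand; what a row does not reach is not made up. A row lasts 1/12 s, in which the tool goes at most 41.7 mm and 0.125 rad, less where a joint would pass 70% of its speed; a pose out of reach is approached as far as the arm can. The fingers move at their own pace and stop on an object; FORCE is the grip in N (left out, the last holds). Time passes only in rows, so rows that do not move let the fingers close. It prints the time, the measured TCP pose, the force, the opening and the grip force at its end. Shift and turn numbers lie between -1 and 1, and a call with a number outside is refused. Input that does not fit is refused with a message, and nothing moves.
- r.sense(): the state, without advancing time (a new reading comes with each control period).
- cams.grab_frame(name): name is "scene" or "side" or "wrist"; returns the picture (420x560x3 uint8, red, green, blue); there is no depth.
- cams.camera_params(name): a dict with "fx", "fy", "cx", "cy" (pixels), "dist_coeffs" ([k1, k2, p1, p2, k3] as OpenCV has them; the pictures are not rectified), "rvec" (rotation vector, rad) and "tvec" (3), from world to camera coordinates, as OpenCV has them. Camera axes: x right, y down, z forward; pixel columns grow to the right and rows downward; lengths in mm; the calibration is good to about 2 mm. A picture is of the moment at which its call begins: read the wrist's pose just before it. camera_params takes no time and is no camera call; for the wrist camera it gives the pose at the moment of the call.
- r.sign_off(): hands the job in; it is judged then, once.
The state is a dict: "clock": time; "qpos": joint angles; "qvel": joint speeds; "joint_efforts": joint torques, N m; "eef_pos": TCP position; "tcp_rot": TCP orientation; "contact_force": force on the tool from outside, world axes, zero at the start; "wrist_torque": the same for the moment, N m; "opening": opening from 0.0 (shut) to 1.0 (fully open); "grasp_force": force on a finger pad.
Only numpy, scipy, OpenCV 4.12 (cv2) and the standard library are available. Lean on these libraries where they do the work, as an engineer would, in place of code of your own. Each camera call takes 0.05 s, during which the arm holds its last target. There are 200 camera calls.

## Task

The four blue test tiles on the kiln shelf belong between the white and the blue-black tile on the wooden sample board: stand one in each empty bay so that the row darkens step by step from the white end to the dark end, each upright on its foot in the middle of its bay with its broad glazed face square to the front. Set them down gently and let no tile fall over; leave the two end tiles, the tub, the brush pot and the stencilled tile where they are.

Things in the scene. Friction and masses are not known exactly. Their poses are not given: they have to be found in the camera images.
- rack: fixed wooden board 86 (x) x 366 mm (y), top face at z = 14 mm; origin on the underside, front to -x (robot). Six bays in a row along y, centres at x = 0, y = -150, -90, -30, 30, 90, 150 mm; each 57 mm wide between 3 mm laths 6 mm high, 80 mm deep, open in front, with a lath 12 mm high behind (x = 40 to 46). End bays hold the white and blue-black tiles
- tile_pale: Very pale blue (palest loose) clay test tile, an upside-down T: foot 45 x 45 x 10 mm, upright plate in its middle 8 mm thick (x), 45 mm wide (y), top 70 mm above the underside; 90 g; both faces alike. Origin: centre of the underside, z up. Starts on the fixed 15 mm thick buff kiln shelf nearer the robot, turned up to 0.6 rad, 80 mm from the next; pinch the plate across its 8 mm.
- tile_light: Light blue (second palest loose) clay test tile, an upside-down T: foot 45 x 45 x 10 mm, upright plate in its middle 8 mm thick (x), 45 mm wide (y), top 70 mm above the underside; 90 g; both faces alike. Origin: centre of the underside, z up. Starts on the fixed 15 mm thick buff kiln shelf nearer the robot, turned up to 0.6 rad, 80 mm from the next; pinch the plate across its 8 mm.
- tile_mid: Medium blue (second darkest loose) clay test tile, an upside-down T: foot 45 x 45 x 10 mm, upright plate in its middle 8 mm thick (x), 45 mm wide (y), top 70 mm above the underside; 90 g; both faces alike. Origin: centre of the underside, z up. Starts on the fixed 15 mm thick buff kiln shelf nearer the robot, turned up to 0.6 rad, 80 mm from the next; pinch the plate across its 8 mm.
- tile_deep: Dark blue (darkest loose, still blue) clay test tile, an upside-down T: foot 45 x 45 x 10 mm, upright plate in its middle 8 mm thick (x), 45 mm wide (y), top 70 mm above the underside; 90 g; both faces alike. Origin: centre of the underside, z up. Starts on the fixed 15 mm thick buff kiln shelf nearer the robot, turned up to 0.6 rad, 80 mm from the next; pinch the plate across its 8 mm.
- end_white: White clay test tile, an upside-down T: foot 45 x 45 x 10 mm, upright plate in its middle 8 mm thick (x), 45 mm wide (y), top 70 mm above the underside; 90 g; both faces alike. Origin: centre of the underside, z up. Stands loose in one end bay of the board, at either end (differs from start to start), and stays there.
- end_dark: Blue-black clay test tile, an upside-down T: foot 45 x 45 x 10 mm, upright plate in its middle 8 mm thick (x), 45 mm wide (y), top 70 mm above the underside; 90 g; both faces alike. Origin: centre of the underside, z up. Stands loose in the other end bay of the board and stays there.
- tub: white lidded glaze tub with a blue band, 98 mm across, 84 mm high, standing loose to the left (+y) of the work; origin at the centre of its underside. Leave it alone.
- brush_pot: white ceramic pot 76 mm across, 95 mm high, with three brushes reaching 205 mm up, standing loose to the right (-y) of the work; origin at the centre of its underside. Leave it alone.
- stencil_tile: white flat wall tile with a brown stencilled wheel, 140 x 140 x 9 mm, lying loose on the bench to the right (-y) of the kiln shelf (others like it lie drying far to the sides); origin at the centre of its underside. Leave it alone.
Things that resemble listed ones, but are neither listed nor needed, are in the scene too. Leave any yellow look-alike of the end_white alone.

How it is judged (in metres and radians):
At the end, for the whole second after the job is handed in: All six tiles stand at rest on the sample board, one per bay, running white, palest, light, medium, dark, blue-black; each within 10 mm along and 15 mm across of its bay's centre, underside within 4 mm of the board, upright within 0.08 rad, broad face square to the front within 0.26 rad (x of end_white in the frame of rack between -0.015 and 0.015 m and z of end_white in the frame of rack between 0.01 and 0.018 m and angle between each of end_white, tile_pale, tile_light, tile_mid, tile_deep, end_dark's own z axis and vertical below 0.08 rad and angle between the x axis of each of end_white, tile_pale, tile_light, tile_mid, tile_deep, end_dark and the x axis of rack, either way round below 0.26 rad and linear speed of each of end_white, tile_pale, tile_light, tile_mid, tile_deep, end_dark below 0.02 m/s and x of tile_pale in the frame of rack between -0.015 and 0.015 m and z of tile_pale in the frame of rack between 0.01 and 0.018 m and x of tile_light in the frame of rack between -0.015 and 0.015 m and z of tile_light in the frame of rack between 0.01 and 0.018 m and x of tile_mid in the frame of rack between -0.015 and 0.015 m and z of tile_mid in the frame of rack between 0.01 and 0.018 m and x of tile_deep in the frame of rack between -0.015 and 0.015 m and z of tile_deep in the frame of rack between 0.01 and 0.018 m and x of end_dark in the frame of rack between -0.015 and 0.015 m and z of end_dark in the frame of rack between 0.01 and 0.018 m and ((y of end_white in the frame of rack between 0.14 and 0.16 m and y of tile_pale in the frame of rack between 0.08 and 0.1 m and y of tile_light in the frame of rack between 0.02 and 0.04 m and y of tile_mid in the frame of rack between -0.04 and -0.02 m and y of tile_deep in the frame of rack between -0.1 and -0.08 m and y of end_dark in the frame of rack between -0.16 and -0.14 m) or (y of end_white in the frame of rack between -0.16 and -0.14 m and y of tile_pale in the frame of rack between -0.1 and -0.08 m and y of tile_light in the frame of rack between -0.04 and -0.02 m and y of tile_mid in the frame of rack between 0.02 and 0.04 m and y of tile_deep in the frame of rack between 0.08 and 0.1 m and y of end_dark in the frame of rack between 0.14 and 0.16 m))); the robot touches nothing.
It fails at once if a test tile falls over (leans more than 1 rad) (angle between any of end_white, tile_pale, tile_light, tile_mid, tile_deep, end_dark's own z axis and vertical above 1 rad).
It fails at once if a tile is dropped or pushed onto the sample board with more than 40 N (contact force between any of tile_pale, tile_light, tile_mid, tile_deep and rack above 40 N).
It fails at once if an end tile is shifted by more than 15 mm (distance of any of end_white, end_dark from where it was at the start of the episode above 0.015 m).
It fails at once if the tub, the brush pot or the stencilled tile is shifted by more than 20 mm (distance of any of tub, brush_pot, stencil_tile from where it was at the start of the episode above 0.02 m).
It also fails if it takes over 96 s, if anything falls off the work surface, if the arm or the gripper's body presses on something with over 40 N, if the wrist force passes 120 N, or if a joint passes its speed limit or range.

## Working session

There is one attempt and no reset: what is moved stays moved. The work goes in short steps, Python scripts to look and compute and a shell command to move; the robot and the scene stay as the last step left them, time stands still between calls to the robot, and variables do not carry over. Pictures are saved under pics/ and viewed, at most 14 in all, crops included, and the job is handed in when it is done.

```bash
ls; mkdir -p pics; python3 - <<'E'
from rig import r,cams
import cv2
for n in("scene","side","wrist"):
    cv2.imwrite(f"pics/{n}0.png",cams.grab_frame(n)[:,:,::-1])
    p=cams.camera_params(n);print(n,p)
print(r.sense())
E
```

```text
pics
scene {'fx': 431.0007032746582, 'fy': 431.0007032746582, 'cx': 282.34374938813954, 'cy': 216.980524773354, 'dist_coeffs': array([0.00376643, 0.        , 0.        , 0.        , 0.        ]), 'rvec': array([ 1.35864785,  2.17934645, -0.89372005]), 'tvec': array([ 271.56618037, -345.23878369, 1440.23419411])}
side {'fx': 455.86835603159545, 'fy': 455.86835603159545, 'cx': 280.5187025825705, 'cy': 218.2783074861824, 'dist_coeffs': array([-0.13454444,  0.        ,  0.        ,  0.        ,  0.        ]), 'rvec': array([ 2.25535071, -0.87598146,  0.37507203]), 'tvec': array([-459.23041622,  310.43219561,  934.37827308])}
wrist {'fx': 339.56646492208273, 'fy': 339.56646492208273, 'cx': 279.0126355653828, 'cy': 214.12200267943945, 'dist_coeffs': array([-0.01221277,  0.        ,  0.        ,  0.        ,  0.        ]), 'rvec': array([-2.31700266, -1.69688661, -0.2696615 ]), 'tvec': array([-624.71656044,  -40.99090049,  381.56099133])}
{'clock': 0.15, 'qpos': array([ 1.26155785e+00,  3.53511259e-01,  1.63399839e+00,  1.36605910e-05,
        1.15519680e+00, -2.38960139e-03]), 'qvel': array([-0.00189263, -0.00062577, -0.00366593, -0.00159644,  0.00120595,
       -0.00022895]), 'joint_efforts': array([-3.89931784e-04, -6.05643225e+01, -3.42343354e+01,  3.38188784e-05,
        6.04883448e-03,  8.20975544e-06]), 'eef_pos': array([188.66525717, 595.46566205, 252.70524355]), 'tcp_rot': array([-3.14047889e+00, -1.51530658e-05,  2.83473825e+00]), 'contact_force': array([-0.11649528, -0.04213886,  0.25292944]), 'wrist_torque': array([-0.03478895,  0.00476993, -0.02281696]), 'grasp_force': 0.0, 'opening': 1.004078872112436}
```

View pics/scene0.png

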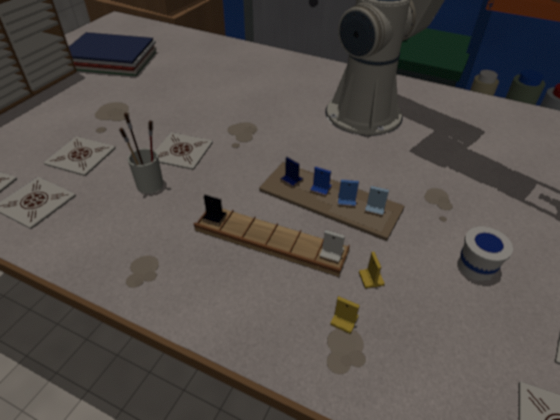

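View pics/side0.png

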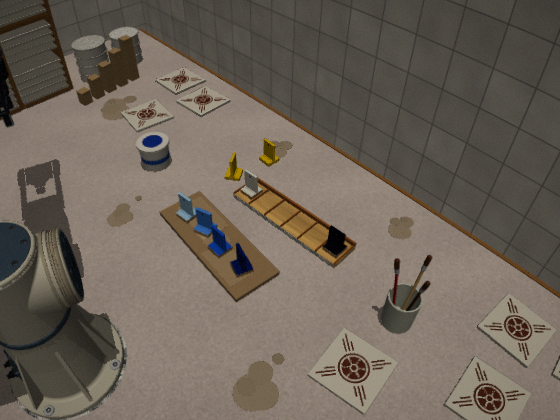

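The side and scene views agree. The white end tile is at the +y end (side 251,182) and the blue-black one at the -y end (336,240). The loose tiles run from pale (186,207) through light (204,221) and mid (220,241) to deep (241,260). The two yellow look-alikes (233,167 and 270,152) stay where they are.

```bash
cat > h.py <<'E'
import numpy as np, cv2
from scipy.spatial.transform import Rotation as R
from rig import r,cams
def back(p,pix,z):
    K=np.array([[p['fx'],0,p['cx']],[0,p['fy'],p['cy']],[0,0,1]])
    n=cv2.undistortPoints(np.float64(pix).reshape(-1,1,2),K,p['dist_coeffs'])[:,0]
    M=cv2.Rodrigues(p['rvec'])[0]; c=-M.T@p['tvec'].ravel()
    d=np.c_[n,np.ones(len(n))]@M
    return c+d*((np.broadcast_to(z,len(n))-c[2])/d[:,2])[:,None]
def proj(p,P):
    K=np.array([[p['fx'],0,p['cx']],[0,p['fy'],p['cy']],[0,0,1]])
    return cv2.projectPoints(np.float64(P).reshape(-1,1,3),np.float64(p['rvec']),np.float64(p['tvec']),K,p['dist_coeffs'])[0][:,0]
def todelta(pos,yaw):
    """delta rz, and tool xyz translation from current pose to target with tool down"""
    s=r.sense(); A=R.from_euler('xyz',s['tcp_rot']); B=R.from_euler('xyz',[np.pi,0,yaw])
    rv=(A.inv()*B).as_rotvec()
    return rv.round(4),A.inv().apply(np.array(pos)-s['eef_pos']).round(1),B.inv().apply(np.array(pos)-s['eef_pos']).round(1)
E
python3 - <<'E'
from h import *
np.set_printoptions(suppress=True,precision=1)
p=cams.camera_params('side')
print("board",back(p,[[234,190],[247,178],[355,244],[336,264]],14))
print("tiles",back(p,[[186,217],[203,232],[218,252],[241,271]],25))
print("obst",back(p,[[154,163],[400,325],[233,179],[268,163]],0))
p=cams.camera_params('wrist');M=cv2.Rodrigues(p['rvec'])[0];print("cam",-M.T@p['tvec'],M)
s=r.sense();T=R.from_euler('xyz',s['tcp_rot']);print(T.inv().apply(-M.T@p['tvec']-s['eef_pos']),T.inv().as_matrix()@M.T, T.as_matrix())
E
```

```text
board [[ 600.4  165.6   14. ]
 [ 660.9  180.2   14. ]
 [ 704.5 -197.1   14. ]
 [ 620.3 -207.7   14. ]]
tiles [[432.8 159.7  25. ]
 [435.   86.5  25. ]
 [423.4   8.4  25. ]
 [428.6 -74.5  25. ]]
obst [[ 501.4  438.2    0. ]
 [ 608.5 -419.4    0. ]
 [ 636.9  216.7    0. ]
 [ 763.4  202.8    0. ]]
cam [112.4 620.4 374.1] [[ 0.3  1.  -0. ]
 [ 0.9 -0.3  0.3]
 [ 0.3 -0.1 -0.9]]
[  80.2    0.6 -121.4] [[-0.  -0.9 -0.3]
 [ 1.   0.  -0. ]
 [ 0.  -0.3  0.9]] [[-1.   0.3 -0. ]
 [ 0.3  1.  -0. ]
 [ 0.  -0.  -1. ]]
```

The manual's scale: shifts go in shares of 250 mm and turns go in shares of pi rad. Converting my numbers, -40 mm / 250 = -0.16, -6 mm / 250 = -0.024, 0.074 rad / 3.1416 = 0.0236.

```bash
python3 -m handwheel '[{"wz": 0.0236,"x": -0.16,"y": -0.02,"z": -0.024,"finger_gap": 1},{"wz": 0.0236,"x": -0.16,"y": -0.02,"z": -0.024,"finger_gap": 1},{"wz": 0.0236,"x": -0.16,"y": -0.02,"z": -0.024,"finger_gap": 1},{"wz": 0.0236,"x": -0.16,"y": -0.02,"z": -0.024,"finger_gap": 1},{"wz": 0.0236,"x": -0.16,"y": -0.02,"z": -0.024,"finger_gap": 1}]'
python3 -m handwheel '[{"wz": 0.0236,"x": -0.16,"y": -0.02,"z": -0.024,"finger_gap": 1},{"wz": 0.0236,"x": -0.16,"y": -0.02,"z": -0.024,"finger_gap": 1},{"wz": 0.0236,"x": -0.16,"y": -0.02,"z": -0.024,"finger_gap": 1},{"wz": 0.0236,"x": -0.16,"y": -0.02,"z": -0.024,"finger_gap": 1},{"wz": 0.0236,"x": -0.16,"y": -0.02,"z": -0.024,"finger_gap": 1}]'
python3 -m handwheel '[{"wz": 0.0236,"x": -0.16,"y": -0.02,"z": -0.024,"finger_gap": 1},{"wz": 0.0236,"x": -0.16,"y": -0.02,"z": -0.024,"finger_gap": 1},{"wz": 0.0236,"x": -0.16,"y": -0.02,"z": -0.024,"finger_gap": 1},{"wz": 0.0236,"x": -0.16,"y": -0.02,"z": -0.024,"finger_gap": 1},{"wz": 0.0236,"x": -0.16,"y": -0.02,"z": -0.024,"finger_gap": 1}]'
python3 -c "
from h import *
print(todelta([540,70,350],np.pi/2))"
```

```text
clock: 0.57
eef_pos: [357.9, 485.1, 283.3]
tcp_rot: [-3.142, 0.0, 2.462]
contact_force: [-0.8, 1.2, -0.4]
opening: 0.999
grasp_force: 0.0
clock: 0.98
eef_pos: [474.3, 321.4, 313.3]
tcp_rot: [-3.142, 0.0, 2.091]
contact_force: [-0.2, 0.2, 0.6]
opening: 0.997
grasp_force: 0.0
clock: 1.4
eef_pos: [523.5, 127.1, 343.4]
tcp_rot: [-3.142, 0.0, 1.721]
contact_force: [0.4, -0.9, -0.1]
opening: 1.003
grasp_force: 0.0
(array([-0.000e+00,  1.000e-04,  1.503e-01]), array([-58.9,   7.8,  -6.6]), array([-57.1,  16.5,  -6.6]))
```

Scaled: -30 mm / 250 = -0.12, -29 mm / 250 = -0.116, 0.075 rad / 3.1416 = 0.0239.

```bash
python3 -m handwheel '[{"wz": 0.0239,"x": -0.12,"y": 0.016,"z": -0.0132,"finger_gap": 1},{"wz": 0.0239,"x": -0.116,"y": 0.028,"z": -0.0132,"finger_gap": 1},{"finger_gap": 1},{"finger_gap": 1}]'
python3 - <<'E'
from h import *
import json
p=cams.camera_params('wrist')
cv2.imwrite('pics/w1.png',cams.grab_frame('wrist')[:,:,::-1])
json.dump({k:np.array(v).tolist() for k,v in p.items()},open('w1.json','w'))
s=r.sense();print(s['eef_pos'],s['tcp_rot'])
E
```

```text
clock: 1.73
eef_pos: [541.2, 70.3, 349.8]
tcp_rot: [-3.141, -0.0, 1.572]
contact_force: [0.3, 0.0, -0.5]
opening: 1.005
grasp_force: 0.0
[540.83633317  71.4222204  349.61849362] [-3.14099692e+00 -3.71515792e-04  1.57441305e+00]
```

View pics/w1.png

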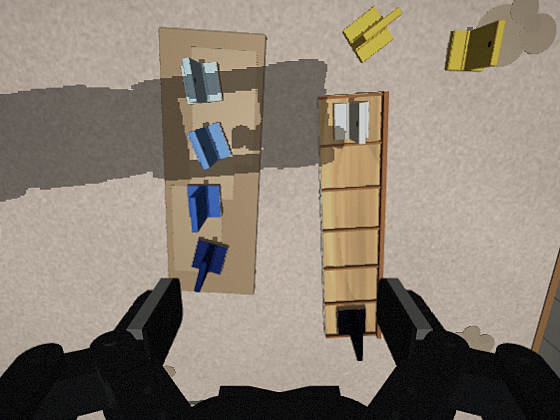

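The view shows the loose tiles from pale to deep at (202,80), (209,145), (204,207) and (210,262). The board spans roughly (322,96)–(386,335), with white at (350,122) and blue-black at (352,320). The four blue tiles are clearly distinct shades, and the yellow tiles are off to the upper right. I'll fit the models next and check them in one enlarged overlay.

```bash
cat > fit.py <<'E'
from h import *
from scipy.optimize import minimize
box=lambda x0,x1,y0,y1,z0,z1:np.array([[x,y,z] for x in(x0,x1) for y in(y0,y1) for z in(z0,z1)],float)
TILE=[box(-22.5,22.5,-22.5,22.5,0,10),box(-4,4,-22.5,22.5,10,70)]
RACK=[box(-43,46,-183,183,0,14),box(40,46,-183,183,14,26)]
RACK[0][:,0].clip(-43,43)
def place(B,q,z):
    c,s=np.cos(q[2]),np.sin(q[2]); return B@np.array([[c,s,0],[-s,c,0],[0,0,1]])+[q[0],q[1],z]
def sil(p,M,q,z,sh,S=4):
    m=np.zeros((sh[0]*1,sh[1]*1),np.uint8)
    for B in M:
        h=cv2.convexHull(np.round(proj(p,place(B,q,z))*16).astype(np.int32))
        t=np.zeros_like(m); cv2.fillConvexPoly(t,h,255,cv2.LINE_AA,4); m=np.maximum(m,t)
    return m/255.
def fit(p,mask,M,z,q0,ign=None,steps=(8,8,.15)):
    w=1 if ign is None else 1-ign
    f=lambda q:(np.abs(sil(p,M,q,z,mask.shape)-mask)*w).sum()
    best=None
    for d in (0,.3,-.3):
        q1=np.array(q0)+[0,0,d]
        o=minimize(f,q1,method='Nelder-Mead',options=dict(initial_simplex=np.vstack([q1]+[q1+np.eye(3)[i]*steps[i] for i in range(3)]),xatol=.02,fatol=.05,maxiter=300))
        if best is None or o.fun<best.fun: best=o
    return best.x,best.fun,mask.sum()
def near(m,px,rad):
    k=np.zeros_like(m); cv2.circle(k,tuple(map(int,px)),rad,1,-1); return m*k
def wires(im,p,M,q,z,S,off,col):
    for B in M:
        P=((proj(p,place(B,q,z))-off)*S).astype(int)
        for a in range(8):
            for b in (1,2,4):
                if not a&b: cv2.line(im,tuple(P[a]),tuple(P[a|b]),col,1,cv2.LINE_AA)
E
cat > m1.py <<'E'
from fit import *
import json
p={k:np.array(v) for k,v in json.load(open('w1.json')).items()}
im=cv2.imread('pics/w1.png').astype(int); b,g,rr=im[...,0],im[...,1],im[...,2]
blue=((b-rr)>8).astype(float)
tip=np.array([[202,82],[209,145],[204,208],[210,265]])
crop=cv2.resize(cv2.imread('pics/w1.png')[20:350,150:400],None,fx=1.8,fy=1.8,interpolation=cv2.INTER_CUBIC)
off=np.array([150,20]);out=[]
for t in tip:
    mk=near(blue,t,31)
    n,l,st,_=cv2.connectedComponentsWithStats(mk.astype(np.uint8)); mk=(l==1+np.argmax(st[1:,4])).astype(float)
    g0=back(p,[t],40)[0]
    q,f,a=fit(p,mk,TILE,15,[g0[0],g0[1],0]); out.append(q)
    print('tile',q.round(2),round(f),a); wires(crop,p,TILE,q,15,1.8,off,(0,255,255))
hsv=cv2.cvtColor(cv2.imread('pics/w1.png'),cv2.COLOR_BGR2HSV)
wood=((hsv[...,1]>75)&(hsv[...,0]<25)).astype(np.uint8); wood[:,:312]=0;wood[:85]=0;wood[345:]=0;wood[:,395:]=0
wood=cv2.morphologyEx(wood,cv2.MORPH_CLOSE,np.ones((3,3)))
ign=np.zeros(wood.shape);cv2.rectangle(ign,(326,98),(374,142),1,-1);cv2.rectangle(ign,(326,300),(378,365),1,-1);ign[270:,376:]=1
q,f,a=fit(p,wood.astype(float),RACK,0,[650,-10,0],ign,(10,10,.05));print('rack',q.round(3),round(f),a)
wires(crop,p,RACK,q,0,1.8,off,(0,255,0))
for y in(-150,-90,-30,30,90,150):
    c,s=np.cos(q[2]),np.sin(q[2]);P=(proj(p,[q[0]-s*y,q[1]+c*y,14])[0]-off)*1.8;cv2.circle(crop,tuple(P.astype(int)),2,(255,0,255),-1)
    print(y,round(q[0]-s*y,1),round(q[1]+c*y,1))
cv2.imwrite('pics/f1.png',crop)
E
python3 m1.py
```

```text
tile [4.4450e+02 1.7386e+02 5.0000e-02] 289 1400.0
tile [4.4875e+02 9.9060e+01 3.1000e-01] 193 1240.0
tile [4.3828e+02 2.1470e+01 5.0000e-02] 227 1203.0
tile [ 4.3986e+02 -6.4520e+01 -4.1000e-01] 287 959.0
rack [ 6.46552e+02 -2.10320e+01  8.60000e-02] 885 13445.0
-150 659.4 -170.5
-90 654.3 -110.7
-30 649.1 -50.9
30 644.0 8.9
90 638.8 68.6
150 633.7 128.4
```

View pics/f1.png

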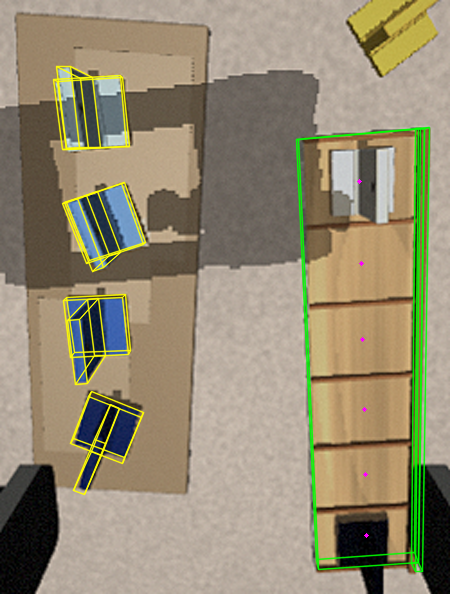

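The tile fits sit well on all four. The rack model is too wide: the 80 mm bay plus the 6 mm rear lath means x runs -40..46. I'll correct that and refit.

```bash
python3 - <<'E'
import re
s=open('fit.py').read()
s=s.replace("RACK=[box(-43,46,-183,183,0,14)","RACK=[box(-40,46,-183,183,0,14)").replace("RACK[0][:,0].clip(-43,43)\n","")
open('fit.py','w').write(s)
E
cat > m2.py <<'E'
from fit import *
import json
p={k:np.array(v) for k,v in json.load(open('w1.json')).items()}
src=cv2.imread('pics/w1.png');hsv=cv2.cvtColor(src,cv2.COLOR_BGR2HSV)
wood=((hsv[...,1]>75)&((hsv[...,0]<25)|(hsv[...,0]>170))).astype(np.uint8); wood[:,:312]=0;wood[:85]=0;wood[345:]=0;wood[:,395:]=0
wood=cv2.morphologyEx(wood,cv2.MORPH_CLOSE,np.ones((3,3)));wood=cv2.morphologyEx(wood,cv2.MORPH_OPEN,np.ones((3,3)))
ign=np.zeros(wood.shape);cv2.rectangle(ign,(326,98),(374,142),1,-1);cv2.rectangle(ign,(326,300),(378,365),1,-1);ign[270:,376:]=1
q,f,a=fit(p,wood.astype(float),RACK,0,[650,-15,0.05],ign,(10,10,.05));print('rack',q.round(3),round(f),a)
off=np.array([290,85]);S=2.3
a=cv2.resize(src[85:345,290:410],None,fx=S,fy=S,interpolation=cv2.INTER_CUBIC);c2=a.copy()
wires(c2,p,RACK,q,0,S,off,(0,255,0))
for y in(-120,-60,0,60,120): wires(c2,p,[box(-40,40,y-1.5,y+1.5,14,20)],q,0,S,off,(255,0,255))
m=cv2.cvtColor(cv2.resize(wood[85:345,290:410]*255,None,fx=S,fy=S),cv2.COLOR_GRAY2BGR)
cv2.imwrite('pics/f2.png',np.hstack([a,c2,m[:,:240]]))
E
python3 m2.py
```

```text
rack [ 6.44878e+02 -2.09110e+01  7.70000e-02] 503 13343.0
```

View pics/f2.png

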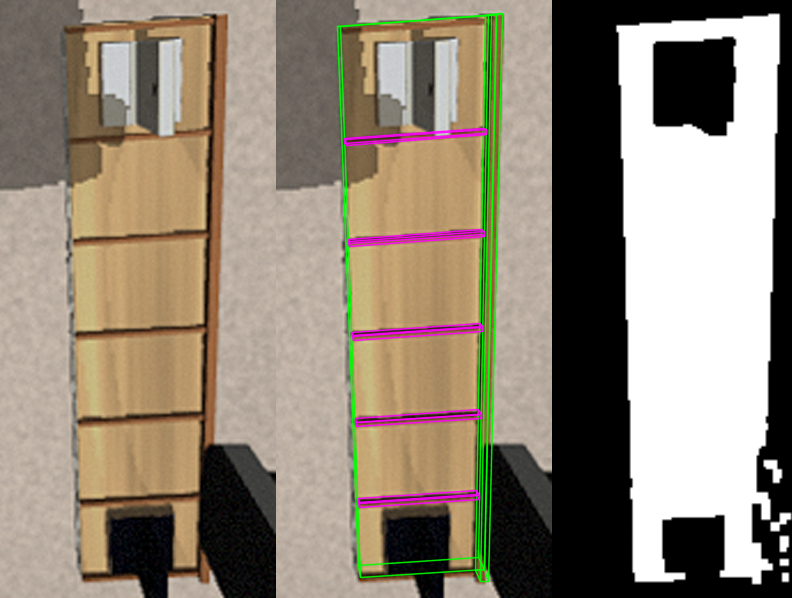

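The corrected rack fit matches the edges and dividers to about 1 mm. The rack is at (644.9, -20.9) with yaw 0.077. I'll start with the deep tile.

```bash
cat > go.py <<'E'
import sys
from h import *
np.set_printoptions(suppress=True)
x,y,z,a=map(float,sys.argv[1:]); d=todelta([x,y,z],np.pi/2+a); print('rz',d[0],'now-axes',d[1],'end-axes',d[2])
E
cat > ref.py <<'E'
import sys,os
from fit import *
# refine the tile pose from the wrist camera: x y yaw z_underside
x,y,a,z=map(float,sys.argv[1:])
p=cams.camera_params('wrist');im=cams.grab_frame('wrist')[:,:,::-1]
cv2.imwrite('pics/ref_last.png',im)
d=im.astype(int);m=((d[...,0]-d[...,2])>8).astype(np.uint8)
n,l,st,_=cv2.connectedComponentsWithStats(m);s0=sil(p,TILE,[x,y,a],z,m.shape)
i=1+np.argmax([(s0*(l==k)).sum() for k in range(1,n)]);mk=(l==i).astype(float)
dark=(im.max(2)<45)&(mk==0)
q,f,A=fit(p,mk,TILE,z,[x,y,a],None);print('tile',q.round(2),'err',round(f),'area',A, st[i])
E
python3 go.py 439.9 -64.5 200 -0.41
```

```text
rz [-0.0007 -0.0002  0.4136] now-axes [-135.6 -101.3  149.6] end-axes [-164.9  -38.4  149.6]
```

Scaled: 25 mm / 250 = 0.1, -23 mm / 250 = -0.092.

```bash
python3 -m handwheel '[{"x": -0.092,"y": -0.068,"z": 0.1,"finger_gap": 1},{"x": -0.092,"y": -0.068,"z": 0.1,"finger_gap": 1},{"x": -0.092,"y": -0.068,"z": 0.1,"finger_gap": 1},{"x": -0.092,"y": -0.068,"z": 0.1,"finger_gap": 1},{"x": -0.092,"y": -0.068,"z": 0.1,"finger_gap": 1}]' >/dev/null
python3 -m handwheel '[{"x": -0.0824,"y": -0.0652,"z": 0.0984,"finger_gap": 1},{"wz": 0.0334,"finger_gap": 1},{"wz": 0.0334,"finger_gap": 1},{"wz": 0.0334,"finger_gap": 1},{"wz": 0.0318,"finger_gap": 1}]' >/dev/null
python3 -m handwheel '[{"finger_gap": 1},{"finger_gap": 1},{"finger_gap": 1}]'
python3 ref.py 439.9 -64.5 -0.41 15; python3 go.py 439.9 -64.5 68 -0.41
```

```text
clock: 2.87
eef_pos: [440.2, -63.7, 200.2]
tcp_rot: [-3.141, -0.0, 1.165]
contact_force: [0.5, 0.2, -2.2]
opening: 0.999
grasp_force: 0.0
tile [ 4.4032e+02 -6.2440e+01 -3.5000e-01] err 467 area 2494.0 [ 252  167   52   75 2494]
rz [-0.0002 -0.      0.0029] now-axes [ -0.8  -0.  132.2] end-axes [ -0.8  -0.  132.2]
```

View pics/ref_last.png

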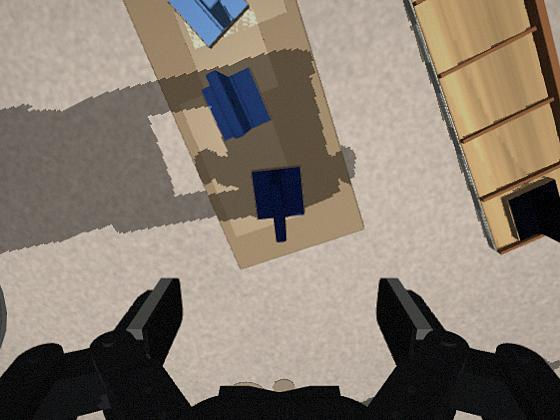

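The deep tile at (277,200) is centred between the fingers (pads at 181 and 378) and nearly aligned. I'll descend and grip it.

Scaled: 33 mm / 250 = 0.132, 22 mm / 250 = 0.088, -0.04 rad / 3.1416 = -0.0127.

```bash
python3 -m handwheel '[{"wz": -0.0127,"x": 0.002,"z": 0.132,"finger_gap": 1},{"z": 0.132,"finger_gap": 1},{"z": 0.132,"finger_gap": 1},{"z": 0.088,"finger_gap": 1},{"z": 0.044,"finger_gap": 1}]' 30 >/dev/null
python3 -m handwheel '[{"finger_gap": 0},{"finger_gap": 0},{"finger_gap": 0},{"finger_gap": 0},{"finger_gap": 0}]'
python3 -m handwheel '[{"finger_gap": 0},{"finger_gap": 0},{"finger_gap": 0},{"finger_gap": 0},{"finger_gap": 0}]'
```

```text
clock: 3.75
eef_pos: [441.2, -64.0, 69.3]
tcp_rot: [3.14, -0.0, 1.2]
contact_force: [0.2, -1.1, -0.4]
opening: 0.296
grasp_force: 0.0
clock: 4.17
eef_pos: [440.9, -64.0, 68.9]
tcp_rot: [3.141, -0.0, 1.2]
contact_force: [-0.8, -0.5, 8.0]
opening: 0.085
grasp_force: 35.6
```

Scaled: -35 mm / 250 = -0.14, -30 mm / 250 = -0.12.

```bash
python3 -m handwheel '[{"z": -0.04,"finger_gap": 0},{"z": -0.1,"finger_gap": 0},{"z": -0.12,"finger_gap": 0},{"z": -0.14,"finger_gap": 0},{"finger_gap": 0}]'
python3 go.py 651.8 -110.6 169 0.077
```

```text
clock: 4.58
eef_pos: [443.5, -64.4, 174.1]
tcp_rot: [3.133, -0.002, 1.2]
contact_force: [1.4, -0.6, -0.5]
opening: 0.09
grasp_force: 34.4
rz [ 0.0086  0.     -0.448 ] now-axes [ 32.4 210.8   6.9] end-axes [-62.1 204.1   5.1]
```

Scaled: 40 mm / 250 = 0.16, 36 mm / 250 = 0.144.

```bash
python3 -m handwheel '[{"x": 0.016,"y": 0.08,"finger_gap": 0},{"x": 0.02,"y": 0.144,"finger_gap": 0},{"x": 0.024,"y": 0.16,"finger_gap": 0},{"x": 0.024,"y": 0.16,"finger_gap": 0},{"x": 0.024,"y": 0.16,"finger_gap": 0}]' >/dev/null
python3 -m handwheel '[{"x": 0.0216,"y": 0.1,"finger_gap": 0},{"wz": -0.0357,"y": 0.04,"finger_gap": 0},{"wz": -0.0357,"finger_gap": 0},{"wz": -0.0357,"finger_gap": 0},{"wz": -0.0357,"finger_gap": 0}]' >/dev/null
python3 -m handwheel '[{"finger_gap": 0},{"finger_gap": 0},{"finger_gap": 0}]'
python3 go.py 651.8 -110.6 70 0.077
```

```text
clock: 5.67
eef_pos: [648.7, -110.2, 168.4]
tcp_rot: [-3.142, -0.0, 1.644]
contact_force: [-0.6, -0.5, -0.6]
opening: 0.089
grasp_force: 34.3
rz [-0.     -0.     -0.0036] now-axes [-0.7  3.1 98.4] end-axes [-0.7  3.1 98.4]
```

Scaled: 30 mm / 250 = 0.12, 25 mm / 250 = 0.1.

```bash
python3 -m handwheel '[{"y": 0.012,"z": 0.08,"finger_gap": 0},{"z": 0.12,"finger_gap": 0},{"z": 0.1,"finger_gap": 0},{"z": 0.04,"finger_gap": 0},{"finger_gap": 0}]'
python3 -m handwheel '[{"finger_gap": 0}]'>/dev/null
python3 go.py 651.8 -110.6 70 0.077
python3 - <<'E'
from h import *
a=cams.grab_frame('wrist')[:,:,::-1];b=cams.grab_frame('side')[140:290,150:400,::-1]
b=cv2.resize(b,(560,336),interpolation=cv2.INTER_CUBIC)
a=cv2.resize(a[130:420,80:480],(364,264));cv2.imwrite('pics/p1.png',np.vstack([b,np.pad(a,((0,0),(0,196),(0,0)))]))
E
```

```text
clock: 6.08
eef_pos: [649.9, -109.6, 80.7]
tcp_rot: [-3.137, -0.001, 1.646]
contact_force: [-1.2, -0.5, -1.3]
opening: 0.086
grasp_force: 34.2
rz [-0.0004 -0.0001 -0.0011] now-axes [-0.6 -0.1 13.6] end-axes [-0.6 -0.1 13.6]
```

View pics/p1.png

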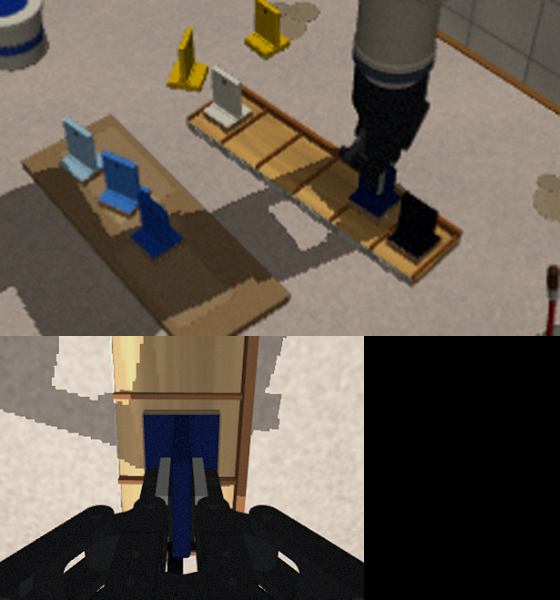

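The wrist view shows the foot centred between the board's front edge and the rear lath, inside the -90 bay. I'll lower it gently.

Scaled: 6 mm / 250 = 0.024, 4 mm / 250 = 0.016.

```bash
python3 -m handwheel '[{"x": -0.0024,"z": 0.024,"finger_gap": 0},{"z": 0.016,"finger_gap": 0},{"z": 0.008,"finger_gap": 0},{"z": 0.006,"finger_gap": 0},{"finger_gap": 0}]'
python3 -m handwheel '[{"finger_gap": 0},{"finger_gap": 0}]'
python3 go.py 651.8 -110.6 68 0.077
```

```text
clock: 6.68
eef_pos: [651.6, -110.5, 69.5]
tcp_rot: [-3.141, -0.0, 1.648]
contact_force: [0.1, 0.3, -0.7]
opening: 0.095
grasp_force: 34.3
clock: 6.85
eef_pos: [651.9, -110.6, 69.8]
tcp_rot: [3.142, -0.0, 1.648]
contact_force: [-0.2, 0.8, -1.1]
opening: 0.088
grasp_force: 34.3
rz [ 0. -0. -0.] now-axes [-0.  -0.1  1.8] end-axes [-0.  -0.1  1.8]
```

Scaled: 0.5 mm / 250 = 0.002.

```bash
python3 -m handwheel '[{"z": 0.002,"finger_gap": 0},{"z": 0.002,"finger_gap": 0},{"finger_gap": 0},{"finger_gap": 0}]'
python3 -m handwheel '[{"finger_gap": 0.12},{"finger_gap": 0.2},{"finger_gap": 0.4},{"finger_gap": 1},{"finger_gap": 1}]'
python3 -m handwheel '[{"finger_gap": 1},{"finger_gap": 1},{"finger_gap": 1},{"finger_gap": 1},{"finger_gap": 1}]'
```

```text
clock: 7.18
eef_pos: [651.8, -110.6, 68.7]
tcp_rot: [-3.142, -0.0, 1.648]
contact_force: [0.4, 0.0, -1.6]
opening: 0.087
grasp_force: 34.3
clock: 7.6
eef_pos: [651.9, -110.6, 68.8]
tcp_rot: [3.142, 0.0, 1.648]
contact_force: [0.6, -0.5, -0.1]
opening: 0.618
grasp_force: 0.0
clock: 8.02
eef_pos: [651.8, -110.6, 68.8]
tcp_rot: [-3.142, -0.0, 1.648]
contact_force: [0.1, 0.2, 0.5]
opening: 0.998
grasp_force: 0.0
```

Scaled: -34 mm / 250 = -0.136, -28 mm / 250 = -0.112.

```bash
python3 go.py 438.3 21.5 180 0.05; python3 -m handwheel '[{"z": -0.06,"finger_gap": 1},{"z": -0.112,"finger_gap": 1},{"z": -0.136,"finger_gap": 1},{"z": -0.136,"finger_gap": 1},{"finger_gap": 1}]'
```

```text
rz [-0.    -0.     0.027] now-axes [ 148.1 -202.8 -111.2] end-axes [ 142.6 -206.7 -111.2]
clock: 8.43
eef_pos: [655.5, -111.2, 187.0]
tcp_rot: [3.132, 0.002, 1.648]
contact_force: [1.6, -0.4, 0.9]
opening: 0.996
grasp_force: 0.0
```

```bash
python3 -m handwheel '[{"x": 0.084,"y": -0.116,"finger_gap": 1},{"x": 0.084,"y": -0.116,"finger_gap": 1},{"x": 0.084,"y": -0.116,"finger_gap": 1},{"x": 0.084,"y": -0.116,"finger_gap": 1},{"x": 0.084,"y": -0.116,"finger_gap": 1}]' >/dev/null
python3 -m handwheel '[{"x": 0.084,"y": -0.116,"finger_gap": 1},{"wz": 0.0086,"x": 0.088,"y": -0.116,"finger_gap": 1},{"finger_gap": 1},{"finger_gap": 1},{"finger_gap": 1}]' >/dev/null
python3 ref.py 438.3 21.5 0.05 15; python3 go.py 438.3 21.5 68 0.05
```

```text
tile [438.66  21.09  -0.  ] err 463 area 2902.0 [ 253  174   53   81 2902]
rz [0.0016 0.0002 0.0003] now-axes [  0.4  -1.1 112.2] end-axes [  0.4  -0.9 112.2]
```

View pics/ref_last.png

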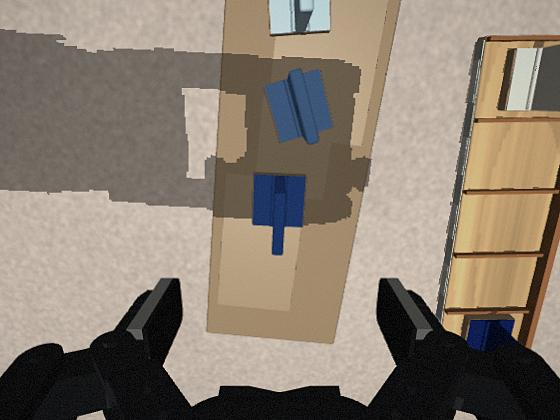

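The mid tile at (279,200) is centred between the fingers and turned about -0.05 rad relative to the gripper. I'll turn to match and grip.

Scaled: 33 mm / 250 = 0.132, 30 mm / 250 = 0.12, 0.05 rad / 3.1416 = 0.0159.

```bash
python3 -m handwheel '[{"wz": 0.0159,"y": -0.0032,"z": 0.1,"finger_gap": 1},{"z": 0.132,"finger_gap": 1},{"z": 0.12,"finger_gap": 1},{"z": 0.064,"finger_gap": 1},{"z": 0.032,"finger_gap": 1}]' 30 >/dev/null
python3 -m handwheel '[{"finger_gap": 0},{"finger_gap": 0},{"finger_gap": 0},{"finger_gap": 0},{"finger_gap": 0}]' >/dev/null
python3 -m handwheel '[{"finger_gap": 0},{"finger_gap": 0},{"finger_gap": 0},{"finger_gap": 0},{"finger_gap": 0}]'
python3 go.py 647.2 -50.8 170 0.077
python3 -m handwheel '[{"z": -0.04,"finger_gap": 0},{"z": -0.1,"finger_gap": 0},{"z": -0.12,"finger_gap": 0},{"z": -0.14,"finger_gap": 0},{"finger_gap": 0}]'
```

```text
clock: 10.57
eef_pos: [437.8, 21.3, 68.3]
tcp_rot: [3.141, -0.0, 1.571]
contact_force: [-0.4, -0.1, 6.7]
opening: 0.092
grasp_force: 35.8
rz [ 0.0011  0.     -0.0768] now-axes [ -72.2  209.5 -101.4] end-axes [ -88.   203.2 -101.7]
clock: 10.98
eef_pos: [440.3, 21.5, 173.5]
tcp_rot: [3.133, -0.0, 1.571]
contact_force: [2.1, -0.8, -0.6]
opening: 0.091
grasp_force: 34.6
```

Scaled: 37 mm / 250 = 0.148, 35 mm / 250 = 0.14.

```bash
python3 -m handwheel '[{"x": -0.032,"y": 0.08,"finger_gap": 0},{"x": -0.048,"y": 0.14,"finger_gap": 0},{"x": -0.048,"y": 0.148,"finger_gap": 0},{"x": -0.048,"y": 0.148,"finger_gap": 0},{"x": -0.048,"y": 0.148,"finger_gap": 0}]' >/dev/null
python3 -m handwheel '[{"x": -0.04,"y": 0.116,"finger_gap": 0},{"wz": -0.0245,"x": -0.024,"y": 0.058,"finger_gap": 0},{"finger_gap": 0},{"finger_gap": 0},{"finger_gap": 0}]'
python3 go.py 647.2 -50.8 70 0.077
python3 -m handwheel '[{"z": 0.08,"finger_gap": 0},{"z": 0.12,"finger_gap": 0},{"z": 0.1,"finger_gap": 0},{"z": 0.04,"finger_gap": 0},{"finger_gap": 0}]' >/dev/null
python3 -m handwheel '[{"finger_gap": 0},{"finger_gap": 0}]'
python3 go.py 647.2 -50.8 69.5 0.077
```

```text
clock: 11.82
eef_pos: [645.4, -50.4, 167.4]
tcp_rot: [-3.14, -0.0, 1.646]
contact_force: [-0.5, 0.1, -1.0]
opening: 0.086
grasp_force: 34.6
rz [-0.0019 -0.0004 -0.0015] now-axes [-0.6  2.  97.4] end-axes [-0.6  1.8 97.4]
clock: 12.4
eef_pos: [647.5, -50.6, 84.4]
tcp_rot: [3.14, 0.0, 1.648]
contact_force: [0.9, 0.2, -0.9]
opening: 0.089
grasp_force: 34.5
rz [ 0.002   0.0003 -0.0001] now-axes [-0.2 -0.4 14.9] end-axes [-0.2 -0.4 14.9]
```

Scaled: 6 mm / 250 = 0.024, 4 mm / 250 = 0.016.

```bash
python3 -m handwheel '[{"z": 0.024,"finger_gap": 0},{"z": 0.016,"finger_gap": 0},{"z": 0.012,"finger_gap": 0},{"z": 0.008,"finger_gap": 0},{"finger_gap": 0}]' >/dev/null
python3 -m handwheel '[{"z": 0.002,"finger_gap": 0},{"z": 0.0024,"finger_gap": 0},{"finger_gap": 0},{"finger_gap": 0}]'
```

```text
clock: 13.15
eef_pos: [646.9, -50.7, 67.4]
tcp_rot: [3.141, 0.0, 1.648]
contact_force: [-2.5, -0.8, 5.5]
opening: 0.088
grasp_force: 35.6
```

Contact at about 5 N. I'll release, lift and go to the light tile.

Scaled: -35 mm / 250 = -0.14, -34 mm / 250 = -0.136.

```bash
python3 -m handwheel '[{"finger_gap": 0.12},{"finger_gap": 0.2},{"finger_gap": 0.4},{"finger_gap": 1},{"finger_gap": 1}]' >/dev/null
python3 -m handwheel '[{"finger_gap": 1},{"finger_gap": 1},{"finger_gap": 1},{"finger_gap": 1},{"finger_gap": 1}]'
python3 go.py 448.7 99 180 0.31; python3 -m handwheel '[{"z": -0.06,"finger_gap": 1},{"z": -0.112,"finger_gap": 1},{"z": -0.136,"finger_gap": 1},{"z": -0.14,"finger_gap": 1},{"finger_gap": 1}]'
```

```text
clock: 13.98
eef_pos: [646.8, -50.7, 66.7]
tcp_rot: [3.142, -0.0, 1.648]
contact_force: [1.0, -0.2, 0.8]
opening: 0.996
grasp_force: 0.0
rz [ 0.     -0.     -0.2331] now-axes [ 164.5 -186.  -113.3] end-axes [ 203.  -143.  -113.3]
clock: 14.4
eef_pos: [650.5, -51.0, 185.9]
tcp_rot: [3.131, 0.002, 1.648]
contact_force: [1.4, -0.2, 0.6]
opening: 1.004
grasp_force: 0.0
```

Scaled: -26.6 mm / 250 = -0.1064, 23.5 mm / 250 = 0.094.

```bash
python3 -m handwheel '[{"x": 0.094,"y": -0.1064,"finger_gap": 1},{"x": 0.094,"y": -0.1064,"finger_gap": 1},{"x": 0.094,"y": -0.1064,"finger_gap": 1},{"x": 0.094,"y": -0.1064,"finger_gap": 1},{"x": 0.094,"y": -0.1064,"finger_gap": 1}]' >/dev/null
python3 -m handwheel '[{"x": 0.094,"y": -0.1064,"finger_gap": 1},{"wz": -0.0372,"x": 0.094,"y": -0.1056,"finger_gap": 1},{"wz": -0.0369,"finger_gap": 1},{"finger_gap": 1},{"finger_gap": 1}]' >/dev/null
python3 -m handwheel '[{"finger_gap": 1},{"finger_gap": 1}]' >/dev/null
python3 ref.py 448.7 99 0.31 15; python3 go.py 448.7 99 68 0.31
```

```text
tile [4.5143e+02 9.7490e+01 3.4000e-01] err 430 area 2963.0 [ 254  176   53   81 2963]
rz [ 0.0001  0.0001 -0.0032] now-axes [  0.6  -0.5 110.6] end-axes [  0.6  -0.5 110.6]
```

View pics/ref_last.png

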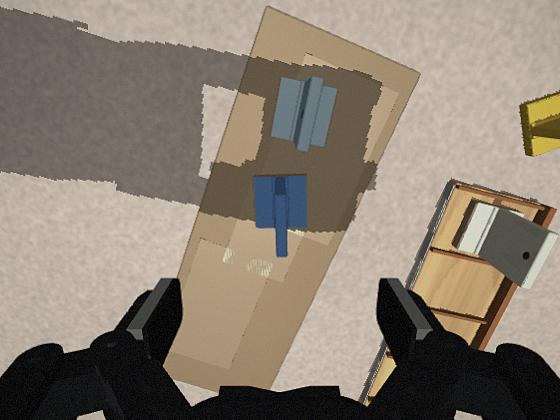

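The light tile at (280,203) is centred and aligned. I'll grip it.

Scaled: 33 mm / 250 = 0.132, 30 mm / 250 = 0.12, -0.015 rad / 3.1416 = -0.0048.

```bash
python3 -m handwheel '[{"wz": -0.0048,"x": -0.004,"y": 0.002,"z": 0.096,"finger_gap": 1},{"z": 0.132,"finger_gap": 1},{"z": 0.12,"finger_gap": 1},{"z": 0.064,"finger_gap": 1},{"z": 0.03,"finger_gap": 1}]' 30 >/dev/null
python3 -m handwheel '[{"finger_gap": 0},{"finger_gap": 0},{"finger_gap": 0},{"finger_gap": 0},{"finger_gap": 0}]' >/dev/null
python3 -m handwheel '[{"finger_gap": 0},{"finger_gap": 0},{"finger_gap": 0},{"finger_gap": 0},{"finger_gap": 0}]'
python3 go.py 642.6 9 170 0.077
python3 -m handwheel '[{"z": -0.04,"finger_gap": 0},{"z": -0.1,"finger_gap": 0},{"z": -0.12,"finger_gap": 0},{"z": -0.14,"finger_gap": 0},{"finger_gap": 0}]'
```

```text
clock: 16.7
eef_pos: [450.0, 98.4, 68.7]
tcp_rot: [3.141, 0.0, 1.896]
contact_force: [0.0, 0.3, 7.7]
opening: 0.088
grasp_force: 35.8
rz [ 0.001  -0.      0.2481] now-axes [-146.2  154.1 -101.1] end-axes [-103.9  185.2 -101.3]
clock: 17.12
eef_pos: [452.4, 98.9, 174.0]
tcp_rot: [3.133, 0.001, 1.896]
contact_force: [1.9, 0.2, -1.3]
opening: 0.087
grasp_force: 34.6
```

Scaled: 28.5 mm / 250 = 0.114, -27 mm / 250 = -0.108.

```bash
python3 -m handwheel '[{"x": -0.056,"y": 0.06,"finger_gap": 0},{"x": -0.1,"y": 0.104,"finger_gap": 0},{"x": -0.108,"y": 0.114,"finger_gap": 0},{"x": -0.108,"y": 0.114,"finger_gap": 0},{"x": -0.108,"y": 0.114,"finger_gap": 0}]' >/dev/null
python3 -m handwheel '[{"x": -0.072,"y": 0.076,"finger_gap": 0},{"wz": 0.0395,"x": -0.0328,"y": 0.0344,"finger_gap": 0},{"wz": 0.0395,"finger_gap": 0},{"finger_gap": 0},{"finger_gap": 0}]'
python3 go.py 642.6 9 70 0.077
python3 -m handwheel '[{"z": 0.08,"finger_gap": 0},{"z": 0.12,"finger_gap": 0},{"z": 0.1,"finger_gap": 0},{"z": 0.04,"finger_gap": 0},{"finger_gap": 0}]' >/dev/null
python3 -m handwheel '[{"finger_gap": 0},{"finger_gap": 0}]'
python3 go.py 642.6 9 69.5 0.077
```

```text
clock: 17.95
eef_pos: [641.6, 8.9, 167.9]
tcp_rot: [-3.14, -0.0, 1.651]
contact_force: [-0.7, 0.0, -1.2]
opening: 0.085
grasp_force: 34.6
rz [-0.0012 -0.0002  0.0037] now-axes [ 0.   1.2 97.9] end-axes [ 0.   1.  97.9]
clock: 18.53
eef_pos: [643.1, 9.0, 84.8]
tcp_rot: [3.14, 0.0, 1.649]
contact_force: [-0.4, -0.5, -0.9]
opening: 0.09
grasp_force: 34.5
rz [0.0021 0.0002 0.0013] now-axes [ 0.  -0.5 15.3] end-axes [ 0.  -0.5 15.3]
```

Scaled: 6 mm / 250 = 0.024, 4 mm / 250 = 0.016.

```bash
python3 -m handwheel '[{"z": 0.024,"finger_gap": 0},{"z": 0.016,"finger_gap": 0},{"z": 0.012,"finger_gap": 0},{"z": 0.008,"finger_gap": 0},{"finger_gap": 0}]' >/dev/null
python3 -m handwheel '[{"z": 0.002,"finger_gap": 0},{"z": 0.0024,"finger_gap": 0},{"finger_gap": 0},{"finger_gap": 0}]'
```

```text
clock: 19.28
eef_pos: [642.3, 8.9, 67.8]
tcp_rot: [3.141, 0.0, 1.648]
contact_force: [-1.8, 0.8, 4.6]
opening: 0.091
grasp_force: 35.5
```

Scaled: -35 mm / 250 = -0.14, -34 mm / 250 = -0.136.

```bash
python3 -m handwheel '[{"finger_gap": 0.12},{"finger_gap": 0.2},{"finger_gap": 0.4},{"finger_gap": 1},{"finger_gap": 1}]' >/dev/null
python3 -m handwheel '[{"finger_gap": 1},{"finger_gap": 1},{"finger_gap": 1},{"finger_gap": 1},{"finger_gap": 1}]'
python3 go.py 444.5 173.9 180 0.05; python3 -m handwheel '[{"z": -0.06,"finger_gap": 1},{"z": -0.112,"finger_gap": 1},{"z": -0.136,"finger_gap": 1},{"z": -0.14,"finger_gap": 1},{"finger_gap": 1}]'
```

```text
clock: 20.12
eef_pos: [642.2, 8.9, 67.1]
tcp_rot: [3.142, 0.0, 1.648]
contact_force: [0.3, -0.0, 0.3]
opening: 1.0
grasp_force: 0.0
rz [0.    0.    0.027] now-axes [ 179.7 -184.4 -112.9] end-axes [ 174.7 -189.2 -112.9]
clock: 20.53
eef_pos: [645.9, 8.9, 186.3]
tcp_rot: [3.131, 0.001, 1.648]
contact_force: [1.9, -0.7, 0.5]
opening: 0.999
grasp_force: 0.0
```

Scaled: -26.3 mm / 250 = -0.1052, 25.7 mm / 250 = 0.1028.

```bash
python3 -m handwheel '[{"x": 0.1028,"y": -0.1052,"finger_gap": 1},{"x": 0.1028,"y": -0.1052,"finger_gap": 1},{"x": 0.1028,"y": -0.1052,"finger_gap": 1},{"x": 0.1028,"y": -0.1052,"finger_gap": 1},{"x": 0.1028,"y": -0.1052,"finger_gap": 1}]' >/dev/null
python3 -m handwheel '[{"x": 0.1028,"y": -0.1052,"finger_gap": 1},{"wz": 0.0086,"x": 0.102,"y": -0.1064,"finger_gap": 1},{"finger_gap": 1},{"finger_gap": 1},{"finger_gap": 1}]' >/dev/null
python3 -m handwheel '[{"finger_gap": 1},{"finger_gap": 1}]' >/dev/null
python3 ref.py 444.5 173.9 0.05 15; python3 go.py 444.5 173.9 68 0.05
```

```text
tile [4.4568e+02 1.7169e+02 1.0000e-01] err 528 area 2855.0 [ 252  175   54   82 2855]
rz [ 0.0002  0.     -0.0012] now-axes [  0.7  -0.8 111. ] end-axes [  0.7  -0.8 111. ]
```

View pics/ref_last.png

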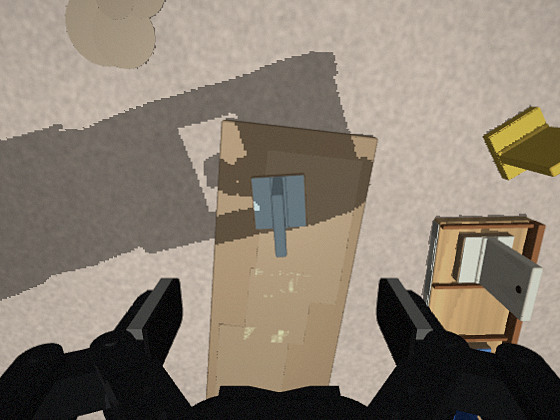

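The pale tile at (278,203) is centred, turned about +0.05 rad. I'll grip it.

Scaled: 33 mm / 250 = 0.132, 30 mm / 250 = 0.12, -0.05 rad / 3.1416 = -0.0159.

```bash
python3 -m handwheel '[{"wz": -0.0159,"x": -0.002,"z": 0.096,"finger_gap": 1},{"z": 0.132,"finger_gap": 1},{"z": 0.12,"finger_gap": 1},{"z": 0.064,"finger_gap": 1},{"z": 0.032,"finger_gap": 1}]' 30 >/dev/null
python3 -m handwheel '[{"finger_gap": 0},{"finger_gap": 0},{"finger_gap": 0},{"finger_gap": 0},{"finger_gap": 0}]' >/dev/null
python3 -m handwheel '[{"finger_gap": 0},{"finger_gap": 0},{"finger_gap": 0},{"finger_gap": 0},{"finger_gap": 0}]'
python3 go.py 638 68.8 170 0.077
python3 -m handwheel '[{"z": -0.04,"finger_gap": 0},{"z": -0.1,"finger_gap": 0},{"z": -0.12,"finger_gap": 0},{"z": -0.14,"finger_gap": 0},{"finger_gap": 0}]'
```

```text
clock: 22.83
eef_pos: [445.0, 173.5, 68.7]
tcp_rot: [3.14, -0.0, 1.671]
contact_force: [-0.7, 0.1, 7.0]
opening: 0.093
grasp_force: 35.7
rz [ 0.0011 -0.0002  0.0231] now-axes [-123.5  181.7 -101.1] end-axes [-119.3  184.4 -101.3]
clock: 23.25
eef_pos: [447.4, 174.5, 174.0]
tcp_rot: [3.133, -0.002, 1.671]
contact_force: [1.5, 1.5, -0.6]
opening: 0.088
grasp_force: 34.5
```

Scaled: 32 mm / 250 = 0.128, 30 mm / 250 = 0.12.

```bash
python3 -m handwheel '[{"x": -0.048,"y": 0.072,"finger_gap": 0},{"x": -0.08,"y": 0.12,"finger_gap": 0},{"x": -0.088,"y": 0.128,"finger_gap": 0},{"x": -0.088,"y": 0.128,"finger_gap": 0},{"x": -0.088,"y": 0.128,"finger_gap": 0}]' >/dev/null
python3 -m handwheel '[{"x": -0.064,"y": 0.096,"finger_gap": 0},{"wz": 0.0073,"x": -0.038,"y": 0.0548,"finger_gap": 0},{"finger_gap": 0},{"finger_gap": 0},{"finger_gap": 0}]'
python3 go.py 638 68.8 70 0.077
python3 -m handwheel '[{"z": 0.08,"finger_gap": 0},{"z": 0.12,"finger_gap": 0},{"z": 0.1,"finger_gap": 0},{"z": 0.04,"finger_gap": 0},{"finger_gap": 0}]' >/dev/null
python3 -m handwheel '[{"finger_gap": 0},{"finger_gap": 0}]'
python3 go.py 638 68.8 69.5 0.077
```

```text
clock: 24.08
eef_pos: [636.5, 68.8, 167.8]
tcp_rot: [-3.14, -0.0, 1.648]
contact_force: [0.1, -0.4, -1.0]
opening: 0.087
grasp_force: 34.5
rz [-0.0016 -0.0002  0.0003] now-axes [-0.2  1.6 97.8] end-axes [-0.2  1.5 97.8]
clock: 24.67
eef_pos: [638.5, 69.0, 84.7]
tcp_rot: [3.14, -0.0, 1.648]
contact_force: [-0.4, -0.7, -0.4]
opening: 0.086
grasp_force: 34.4
rz [ 0.0021 -0.0001  0.0005] now-axes [-0.2 -0.5 15.2] end-axes [-0.2 -0.5 15.2]
```

The manual's scale: shifts go in shares of 250 mm and turns go in shares of pi rad. Converting my numbers, 6 mm / 250 = 0.024, 4 mm / 250 = 0.016.

```bash
python3 -m handwheel '[{"z": 0.024,"finger_gap": 0},{"z": 0.016,"finger_gap": 0},{"z": 0.012,"finger_gap": 0},{"z": 0.008,"finger_gap": 0},{"finger_gap": 0}]' >/dev/null
python3 -m handwheel '[{"z": 0.002,"finger_gap": 0},{"z": 0.0024,"finger_gap": 0},{"finger_gap": 0},{"finger_gap": 0}]'
```

```text
clock: 25.42
eef_pos: [637.8, 68.6, 67.8]
tcp_rot: [3.141, 0.0, 1.648]
contact_force: [-1.0, 0.3, 6.1]
opening: 0.091
grasp_force: 35.6
```

Scaled: -40 mm / 250 = -0.16, -35 mm / 250 = -0.14.

```bash
python3 -m handwheel '[{"finger_gap": 0.12},{"finger_gap": 0.2},{"finger_gap": 0.4},{"finger_gap": 1},{"finger_gap": 1}]' >/dev/null
python3 -m handwheel '[{"finger_gap": 1},{"finger_gap": 1},{"finger_gap": 1},{"finger_gap": 1},{"finger_gap": 1}]'
python3 -m handwheel '[{"z": -0.06,"finger_gap": 1},{"z": -0.12,"finger_gap": 1},{"z": -0.16,"finger_gap": 1},{"z": -0.16,"finger_gap": 1},{"z": -0.16,"finger_gap": 1}]' >/dev/null
python3 -m handwheel '[{"z": -0.16,"finger_gap": 1},{"z": -0.16,"finger_gap": 1},{"z": -0.14,"finger_gap": 1},{"finger_gap": 1},{"finger_gap": 1}]' >/dev/null
python3 -m handwheel '[{"finger_gap": 1},{"finger_gap": 1}]'
cat > m3.py <<'E'
from fit import *
p=cams.camera_params('wrist');im=cams.grab_frame('wrist')[:,:,::-1].copy();src=im.copy()
side=cams.grab_frame('side')[130:290,130:400,::-1]
d=im.astype(int);blue=((d[...,0]-d[...,2])>8).astype(np.uint8)
n,l,st,_=cv2.connectedComponentsWithStats(blue)
rk=np.array([644.9,-20.9,.077])
for y in(90,30,-30,-90):
    g=[rk[0]-np.sin(.077)*y,rk[1]+np.cos(.077)*y,.077]
    s0=sil(p,TILE,g,14,blue.shape);i=1+np.argmax([(s0*(l==k)).sum() for k in range(1,n)])
    q,f,a=fit(p,(l==i).astype(float),TILE,14,g)
    dx=q[:2]-rk[:2];c,s=np.cos(rk[2]),np.sin(rk[2])
    print(y,'in rack',round(c*dx[0]+s*dx[1],1),round(-s*dx[0]+c*dx[1],1),'yaw',round(q[2]-rk[2],2),round(f),a)
wires(im,p,RACK,rk,0,1,0,(0,255,0))
for y in(-120,-60,0,60,120): wires(im,p,[box(-40,40,y-1.5,y+1.5,14,20)],rk,0,1,0,(255,0,255))
u=proj(p,[[rk[0],rk[1],14]])[0].astype(int);x0=max(0,min(430,u[0]-65))
w=lambda k:cv2.resize(k[60:400,x0:x0+130],(229,600),interpolation=cv2.INTER_CUBIC)
sd=cv2.resize(side,(340,201),interpolation=cv2.INTER_CUBIC)
cv2.imwrite('pics/end.png',np.hstack([w(src),w(im),np.pad(sd,((0,399),(0,0),(0,0)))]))
E
python3 m3.py
```

```text
clock: 26.25
eef_pos: [637.6, 68.6, 67.0]
tcp_rot: [-3.142, 0.0, 1.648]
contact_force: [0.3, 0.2, -0.3]
opening: 0.996
grasp_force: 0.0
clock: 27.25
eef_pos: [636.8, 68.5, 345.1]
tcp_rot: [-3.139, 0.0, 1.648]
contact_force: [0.2, -0.2, 0.2]
opening: 1.001
grasp_force: 0.0
90 in rack 0.3 87.1 yaw -0.03 3175 4096.0
30 in rack 0.1 28.9 yaw -0.03 3081 4096.0
-30 in rack -0.6 -32.1 yaw -0.0 3157 4096.0
-90 in rack -0.4 -86.4 yaw -0.0 3377 4096.0
```

View pics/end.png

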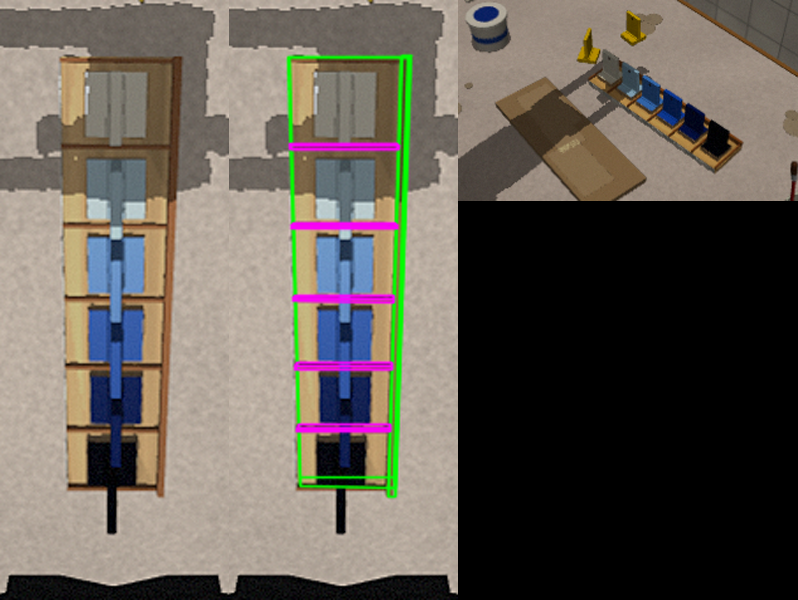

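The row runs white, pale, light, mid, deep, blue-black, all upright and square. The four tiles' masks merged, so those y fits can't be trusted. I'll check the along-row positions against the nominal foot edges instead.

```bash
cat > m4.py <<'E'
from fit import *
p=cams.camera_params('wrist');im=cams.grab_frame('wrist')[:,:,::-1];big=cv2.resize(im[90:350],None,fx=2.3,fy=2.3,interpolation=cv2.INTER_CUBIC)
rk=[644.9,-20.9,.077];c,s=np.cos(.077),np.sin(.077)
u=proj(p,[[rk[0],rk[1],14]])[0];x0=int(u[0]-65)
out=big.copy()
for y in(150,90,30,-30,-90,-150): wires(out,p,TILE[:1],[rk[0]-s*y,rk[1]+c*y,.077],14,2.3,np.array([0,90]),(0,255,255))
k=slice(int(x0*2.3),int((x0+130)*2.3));cv2.imwrite('pics/end2.png',np.hstack([big[:,k],out[:,k]]))
E
python3 m4.py
```

```text
(no output)
```

View pics/end2.png

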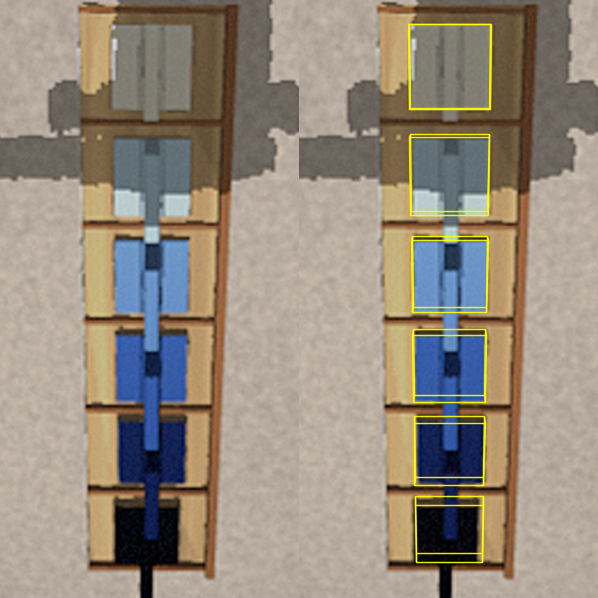

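The nominal foot outlines lie on all four placed tiles to within about 2 mm, and the two end tiles haven't moved. Handing in.

```bash
python3 -c "
from rig import r
print(r.sign_off())"
```

```text
the job is handed in; nothing more can be done
None
```

I handed the job in at about 27 s on the robot's clock: all four blue tiles stand upright in their bays, in order from white to blue-black and within about 2 mm of the bay centres in the last picture; the hand-in gave no verdict.

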